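File a dressing case into the packed leaning rack

TASK

Take the green dressing case out of its white holder and file it in the leaning rack directly beside the orange case, on the orange case's fixed-end-wall side (away from the sprung steel bookend). Work it in between its two neighbours, letting them and the bookend move over without toppling or lifting any of them, and push it fully home so that it stands straight in the row with its top flush with the others. Leave the bottles and the beaker alone.

Things in the scene. Friction and masses are not known exactly. Their poses are not given: they have to be found in the camera images.
- green_case: Green rigid plastic case to be filed, upright in the holder. 80 (x, depth) x 28 (y, thickness) x 130 mm (z, height), 0.10-0.20 kg; origin at the centre of its underside. Its 28 mm thickness tapers at the foot (8 mm at the underside, full from 22 mm up) and at the top (full to 120 mm up, 14 mm at the flat top).
- holder: White holder fixed to the table; origin under its centre, on the table. Base 110 x 90 x 6 mm, on which the green case stands, its x and y along the holder's. Walls beside the case's two broad faces reach 48 mm above the table, low end stops 26 mm; about 1 mm of play. The case lifts straight up out.
- bed: Leaning inside of the fixed white rack. z: the cases' leaning 'up', 27 degrees from vertical, tops leaning away from the robot; y: level, along the row, + to the fixed end wall (inner face at y = 105 mm, 100 mm high); x: across, sloping down away from the robot. Origin on the floor the cases stand on (underside z = 0, centre x = 0); back plate face at x = +40 mm, 80 mm high with a lip flaring back to 98 mm.
- rack: Grey foot of the same rack, fixed; origin on the table, under the bed's origin, which is 55 mm above it. The row's four cases start at bed y = about +91, +62, +34 and +6 mm, touching, pressed to the end wall by the sprung bookend. The end wall never moves, so room beside a case is made only by pushing the cases on its bookend side, and the bookend, towards -y.
- white_case: White case, always the one at the fixed end wall. Size, axes and tapered top as the green case, but with a square foot, 0.14 kg; rests on the rack floor and back plate, parallel to the bed.
- orange_case: Orange case, second, third or fourth from the end wall (varies). Size, axes and tapered top as the green case, but with a square foot, 0.14 kg; rests on the rack floor and back plate, parallel to the bed.
- blue_case: Blue case, second, third or fourth from the end wall (varies). Size, axes and tapered top as the green case, but with a square foot, 0.14 kg; rests on the rack floor and back plate, parallel to the bed.
- grey_case: Grey case, second, third or fourth from the end wall (varies). Size, axes and tapered top as the green case, but with a square foot, 0.14 kg; rests on the rack floor and back plate, parallel to the bed.
- bookend (a joint): Sprung steel bookend plate, 80 mm deep and 126 mm high, that closes the other end of the row and presses it together. It slides along the rack's floor; 0 = face at bed y = about -8.5 mm, touching the four cases; grows as it is pushed away towards -y, up to 0.050 m, its 10 mm guide rod (60 mm up) moving with it. Its spring pushes back with about 4 N at 0 and 6 N at 0.028 m.
- saline_a: Clear bottle, 66 mm wide, 170 mm tall; bystander. Origin at the centre of its underside.
- saline_b: Clear bottle with white label, 66 mm wide, 170 mm tall; bystander. Origin at the centre of its underside.
- beaker: Glass beaker, 72 mm wide, 100 mm tall; bystander. Origin at the centre of its underside.

How it is judged:
By the outcome, as a careful person would: the job done as asked, in the order asked, and still so for the second after the job is handed in, with the robot touching nothing.
It also fails if it takes over 54 s, if anything falls off the work surface, if the arm or the gripper's body presses on something with over 40 N, if the wrist force passes 120 N, or if a joint passes its speed limit or range.

ROBOT

A 6-joint arm with a two-finger parallel gripper is mounted at the origin on the work surface. World frame = base frame: x ahead of the robot, y to its left, z up, the work surface at z = 0. Lengths are in m, angles in rad, forces in N, time in s.
With the tool pointing down it reaches from about 0.35 to 0.875 m from the base axis. Payload 4.2 kg.
Tool frame: the origin (TCP) lies on the mounting face of the last link; the fingertips stand 182 mm ahead of it and the grasp point (between the pads) lies 164 mm ahead of it; z points along the fingers, y is the direction in which the jaws open and shut (so a half turn about z gives the same grasp; the last joint's range is limited). The gripper opens to 87 mm and grips with 3 to 60 N. Pads are 19 mm wide; open, the fingers measure 117 mm over their backs; the gripper's body (75 mm by 190 mm) begins 51 mm behind the grasp point.
Start: joints at [1.577, 0.385, 0.008, 0, -1.194, -0.259], TCP at [0.156, 0.605, 0.405] pointing down, gripper open.
Joint ranges: [-3.14, 3.14], [-1.21, 2.06], [-1.07, 1.41], [-3.16, 2.05], [-2.99, -0.16], [-3.1, 3.1]. Speed limits (rad/s): [2.79, 2.79, 3.14, 3.14, 3.14, 3.14].

INTERFACE

Orientations are given as a 3x3 rotation matrix whose columns are the frame's x, y, z axes.
In Python, from rig import env gives the robot as it stands.
- The arm moves only by the shell command python3 -m jog 'ROWS'. ROWS is JSON, a list of rows, each an object with "angular": the turn, a rotation vector about the tool's x, y, z in rad, a list of three; "travel": the shift along the tool's x, y, z in mm, a list of three; "gripper": the opening, from 0 (shut) to 1 (fully open). A call has 1 to 20 rows; each row shifts and turns the commanded pose from where the row before left it, along the tool's axes as they then stand; what a row does not reach is not made up. A row lasts 1/10 s, in which the tool goes at most 50 mm and 8.59 degrees, less where a joint would pass 70% of its speed; a pose out of reach is approached as far as the arm can. A call with a gripper value outside its range is refused whole. The fingers move at their own pace and stop on an object; the grip force is fixed at half the most. Time passes only in rows, so rows that do not move let the fingers close. It gives the time, the measured TCP pose, the force and the opening at its end, in the units of the state.
- env.observe(): the state, without advancing time (a new reading comes with each control period).
- env.get_image(name): name is "scene" or "side" or "wrist"; returns a dict with "frame" (400x640x3 uint8, red, green, blue), "camera_matrix" (3x3 intrinsics, pixels), "rvec" (rotation vector, rad) and "tvec" (3), from world to camera coordinates, as OpenCV has them. Camera axes: x right, y down, z forward; pixel columns grow to the right and rows downward; lengths in m; the calibration is good to about 2 mm. The wrist camera is an equidistant fisheye: a pixel r from the principal point sees the ray r / f radians off the axis. A picture is of the moment at which its call begins. There is no depth.
- env.hand_in(): hands the job in, once; it reports no verdict.
The state is a dict: "clock": time; "qpos": joint angles; "joint_vel": joint speeds; "effort": joint torques, N m; "ee_pos": TCP position; "ee_rot": TCP orientation; "wrist_force": force on the tool from outside, world axes, zero at the start; "torque": the same for the moment, N m; "grip_width": finger opening in m.
Only numpy, scipy, OpenCV 4.12 (cv2) and the standard library are available. Lean on these libraries where they do the work, as an engineer would, in place of code of your own. Each camera call takes 0.05 s, during which the arm holds its last target. There are 200 camera calls.

## Working session

There is one attempt and no reset: what is moved stays moved. The work goes in short steps, Python scripts to look and compute and a shell command to move; the robot and the scene stay as the last step left them, time stands still between calls to the robot, and variables do not carry over. Pictures are saved under pics/ and viewed, about 8 in all and at most 12, crops included, and the job is handed in when it is done.

```bash
ls; mkdir -p pics; python3 - <<'E'
from rig import env
import cv2,pickle
for n in ["scene","side","wrist"]:
    d=env.get_image(n); pickle.dump(d,open(f"pics/{n}0.pkl","wb"))
    cv2.imwrite(f"pics/{n}0.png",d["frame"][:,:,::-1])
    print(n,d["camera_matrix"].tolist(),d["rvec"],d["tvec"])
print(env.observe())
E
```

```text
pics
scene [[402.1984313701289, 0.0, 321.81761512752234], [0.0, 402.1984313701289, 205.9727774133594], [0.0, 0.0, 1.0]] [ 0.84545836  2.63329055 -0.99336442] [ 0.53383058 -0.15413239  1.15323052]
side [[409.54512184863455, 0.0, 326.4313161807121], [0.0, 409.54512184863455, 195.01327618508202], [0.0, 0.0, 1.0]] [ 1.32919343 -2.05014787  1.05413905] [0.20786373 0.39222371 0.47382577]
wrist [[309.70691628693146, 0.0, 313.9316526897429], [0.0, 309.70691628693146, 200.0643901979772], [0.0, 0.0, 1.0]] [-1.81662972  2.34850698  0.29837242] [ 0.62284609 -0.03221752  0.39015459]
{'clock': 0.15, 'qpos': array([ 1.57660989e+00,  3.85381339e-01,  6.96929267e-03, -3.30073119e-04,
       -1.19400420e+00, -2.58661427e-01]), 'joint_vel': array([-2.78901518e-04, -1.19430529e-03,  2.75548876e-03,  2.59679272e-03,
        6.00066501e-05, -7.89451435e-04]), 'effort': array([-5.57764688e-04, -3.91053522e+01,  1.87586832e+01,  4.22239065e+00,
        1.23537614e-02, -1.38256723e-04]), 'ee_pos': array([0.15624725, 0.60500947, 0.40392461]), 'ee_rot': array([[ 9.68173487e-01, -2.50279863e-01, -2.97495849e-04],
       [-2.50280012e-01, -9.68172137e-01, -1.62166012e-03],
       [ 1.17841680e-04,  1.64450560e-03, -9.99998641e-01]]), 'wrist_force': array([ 0.10278007, -0.670471  ,  0.16361368]), 'torque': array([-0.0242623 ,  0.07061974,  0.06415801]), 'grip_width': 0.0866397348433993}
```

View pics/scene0.png

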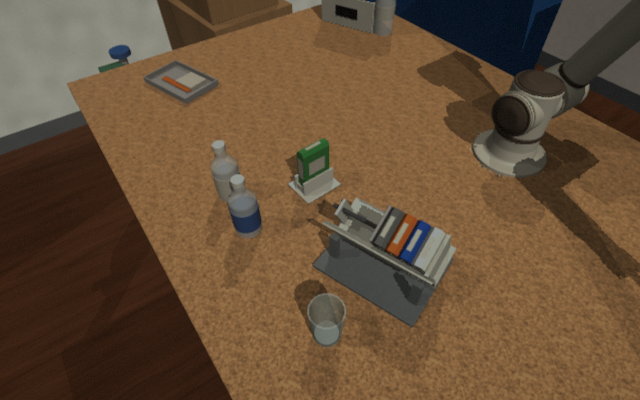

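View pics/side0.png

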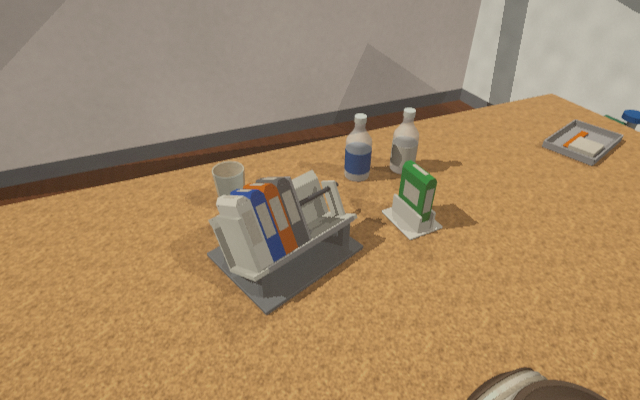

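Scene: green case in its holder (~315,170), row grey/orange/blue/white (~390–445,240). Side: the row from the end wall is white, blue, orange, grey, so the slot is between blue and orange. I'll zoom in for the corners.

```bash
python3 - <<'E'
import cv2
def crop(n,x0,y0,x1,y1,s):
    im=cv2.imread(f"pics/{n}0.png")[y0:y1,x0:x1]
    im=cv2.resize(im,None,fx=s,fy=s,interpolation=cv2.INTER_CUBIC)
    for x in range((x0+19)//20*20,x1,20):
        cv2.line(im,((x-x0)*s,0),((x-x0)*s,im.shape[0]),(255,255,0) if x%100 else (0,0,255),1); cv2.putText(im,str(x),((x-x0)*s+1,9),0,.35,(255,255,255),1)
    for y in range((y0+19)//20*20,y1,20):
        cv2.line(im,(0,(y-y0)*s),(im.shape[1],(y-y0)*s),(255,255,0) if y%100 else (0,0,255),1); cv2.putText(im,str(y),(0,(y-y0)*s-1),0,.35,(255,255,255),1)
    cv2.imwrite(f"pics/{n}0c.png",im); print(im.shape)
crop("scene",283,132,463,322,3)
crop("side",202,155,448,305,3)
E
```

```text
(570, 540, 3)
(450, 738, 3)
```

View pics/scene0c.png

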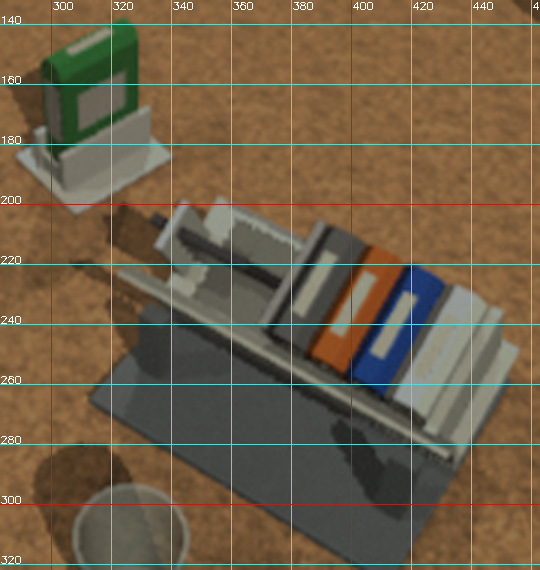

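View pics/side0c.png

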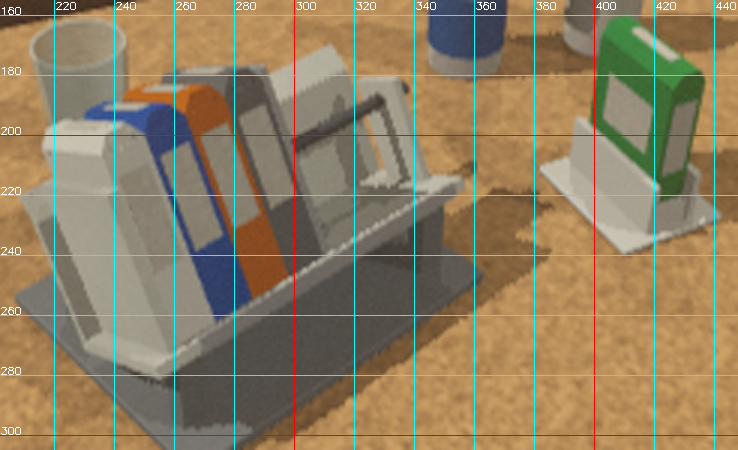

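```bash
cat > h.py <<'E'
import numpy as np,cv2,pickle
from scipy.optimize import least_squares
from scipy.spatial.transform import Rotation as R
def proj(d,P):
    return cv2.projectPoints(np.asarray(P,float).reshape(-1,3),d["rvec"],d["tvec"],d["camera_matrix"],None)[0][:,0]
def bedpose(p): # x,y,yaw -> R,t
    return R.from_euler("ZY",[p[2],np.radians(27)]).as_matrix(),np.array([p[0],p[1],.055])
def holdpose(p): return R.from_euler("Z",p[2]).as_matrix(),np.array([p[0],p[1],0])
def tf(T,P): return np.asarray(P)/1000.@T[0].T+T[1]
D={n:pickle.load(open(f"pics/{n}0.pkl","rb")) for n in("scene","side")}
def fit(pose,obs,x0):
    def f(p): return np.concatenate([(proj(D[c],tf(pose(p),[q[0] for q in o]))-[q[1] for q in o]).ravel() for c,o in obs.items()])
    return min((least_squares(f,x,loss="soft_l1") for x in x0),key=lambda r:r.cost),f
E
cat > fit.py <<'E'
from h import *
bed={"side":[((-40,77,0),(273,262)),((-40,48,0),(285.5,255)),((-40,20,0),(299,246.5)),((-40,-8.5,0),(311,239)),((-40,48,120),(260,188)),((-40,20,120),(272,183))],
"scene":[((-40,48,120),(419,220)),((40,48,120),(399.5,257)),((-40,20,120),(404,214)),((40,20,120),(385,250)),((-40,77,120),(432,226)),((40,77,120),(412,262))]}
r,f=fit(bedpose,bed,[(.5,y,a) for y in(-.2,0,.3) for a in(-.7,0,.7)])
print("bed",r.x,r.cost);print(f(r.x).reshape(-1,2).round(1).tolist())
best=[]
for sx in(1,-1):
  c=lambda a,b:(sx*a,sx*b,6)
  # scene: left, front, right ; side: left, front, right
  hold={"scene":[(c(55,45),(288.5,184)),(c(55,-45),(309,203)),(c(-55,-45),(340,184.5))]}
  for k in range(2):
    o={**hold,"side":[(c(*q),p) for q,p in zip([(-55,45),(-55,-45),(55,-45),(55,45)][k:]+[(-55,45),(-55,-45)],[])]}
  corners=[(55,45),(55,-45),(-55,-45),(-55,45)]
  for s in range(4):
    for d in(1,):
      o={**hold,"side":[(c(*corners[(s+i)%4]),p) for i,p in enumerate([(382,211),(410,239),(442,226)])]}
      r2,f2=fit(holdpose,o,[(.5,y,a) for y in(0,.3,.5) for a in(-2,0,1)])
      best.append((r2.cost,sx,s,r2.x,f2(r2.x).reshape(-1,2).round(1).tolist()))
best.sort(key=lambda b:b[0])
for b in best[:3]:print(b)
H=best[0][3]
np.save("bed.npy",r.x);np.save("hold.npy",H)
tiles=[]
for n,(x0,y0,x1,y1) in {"scene":(283,132,463,322),"side":(202,155,448,305)}.items():
    im=cv2.imread(f"pics/{n}0.png")[y0:y1,x0:x1]; s=3; im=cv2.resize(im,None,fx=s,fy=s,interpolation=cv2.INTER_CUBIC)
    def draw(T,P,col):
        q=((proj(D[n],tf(T,P))-[x0,y0]+.5)*s).astype(int); cv2.polylines(im,[q],False,col,1,cv2.LINE_AA)
    for T,ys,base,col in((bedpose(r.x),(91,62.5,34,5.5),0,(0,255,255)),(holdpose(H),(0,),6,(255,0,255))):
        for y in ys:
            for x in(-40,40): draw(T,[(x,y+a,base+z) for a,z in((-14,0),(14,0),(14,120),(7,130),(-7,130),(-14,120),(-14,0))],col)
            for a,z in((7,130),(-7,130),(14,120),(-14,120)): draw(T,[(x,y+a,base+z) for x in(-40,40)],col)
    draw(holdpose(H),[(55,45,6),(55,-45,6),(-55,-45,6),(-55,45,6),(55,45,6)],(255,255,0))
    tiles.append(im)
cv2.imwrite("pics/ov1.png",tiles[0]);cv2.imwrite("pics/ov2.png",tiles[1])
h=max(t.shape[0] for t in tiles)
im=np.hstack([cv2.copyMakeBorder(t,0,h-t.shape[0],0,0,0) for t in tiles]);f=800/im.shape[1]
cv2.imwrite("pics/ov.png",cv2.resize(im,None,fx=f,fy=f,interpolation=cv2.INTER_AREA))
E
python3 fit.py
```

```text
bed [0.51221386 0.06677426 0.36646652] 15.61895365840721
[[0.2, 0.2], [0.3, -1.0], [-1.6, -0.1], [-2.3, -0.0], [2.2, 4.8], [2.9, 3.3], [-1.1, -0.1], [-1.1, -0.0], [0.4, -0.3], [0.0, 0.2], [0.2, 0.4], [0.6, 2.2]]
(np.float64(91.91744422225865), 1, 3, array([ 0.52475149, -0.21855152, -1.33323931]), [[-1.0, -0.7], [1.1, -37.3], [0.8, -0.4], [-3.8, 5.9], [1.2, -39.5], [-1.1, -7.5]])
(np.float64(91.9174442224275), -1, 3, array([ 0.52475152, -0.21855152,  1.8083522 ]), [[-1.0, -0.7], [1.1, -37.3], [0.8, -0.4], [-3.8, 5.9], [1.2, -39.5], [-1.1, -7.5]])
(np.float64(140.97213562516924), 1, 0, array([ 0.50435801, -0.19667614, -0.34123468]), [[20.8, 17.8], [-8.1, -25.1], [-0.2, -14.6], [-0.5, 0.0], [9.6, -29.6], [-8.3, 15.6]])
```

View pics/ov.png

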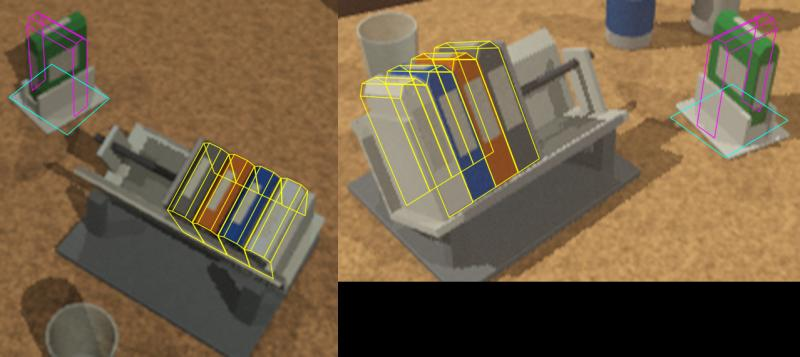

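```bash
sed -i 's/c(55,45),(288.5,184)),(c(55,-45),(309,203)),(c(-55,-45),(340/c(55,-45),(288.5,184)),(c(55,45),(309,203)),(c(-55,45),(340/; s/corners=.*/corners=[(-55,-45),(55,-45),(55,45),(-55,45)]/' fit.py
sed -i 's/((-40,48,120),(260,188)),((-40,20,120),(272,183))/((-40,77,120),(250,195)),((-40,48,120),(262.5,190)),((-40,20,120),(276,184.5))/' fit.py
python3 fit.py; python3 - <<'E'
import cv2
im=cv2.imread("pics/ov2.png"); cv2.imwrite("pics/ov3.png",cv2.resize(im,None,fx=1.05,fy=1.05))
E
```

```text
bed [0.51182361 0.06575    0.36488671] 13.070412413644963
[[0.8, 0.1], [0.8, -1.1], [-1.1, -0.2], [-1.8, -0.0], [-0.9, 4.9], [0.3, 2.8], [-0.5, 1.7], [-1.4, -0.6], [-1.4, -0.5], [0.2, -0.7], [-0.2, -0.3], [-0.1, 0.0], [0.3, 1.7]]
(np.float64(3.135703142757761), -1, 2, array([ 0.52267852, -0.21952426, -3.06422305]), [[-0.6, -0.5], [-0.1, -0.2], [1.1, -1.7], [-1.9, -0.4], [-0.1, 0.0], [0.1, 0.1]])
(np.float64(3.1357031427577686), 1, 2, array([ 0.52267852, -0.21952426,  0.07736961]), [[-0.6, -0.5], [-0.1, -0.2], [1.1, -1.7], [-1.9, -0.4], [-0.1, 0.0], [0.1, 0.1]])
(np.float64(112.27702800846697), -1, 3, array([ 0.52467742, -0.19932773, -3.7144568 ]), [[8.8, -7.3], [-11.6, -1.5], [0.3, 15.2], [-0.6, 22.8], [13.8, -0.6], [-20.4, -18.9]])
```

View pics/ov3.png

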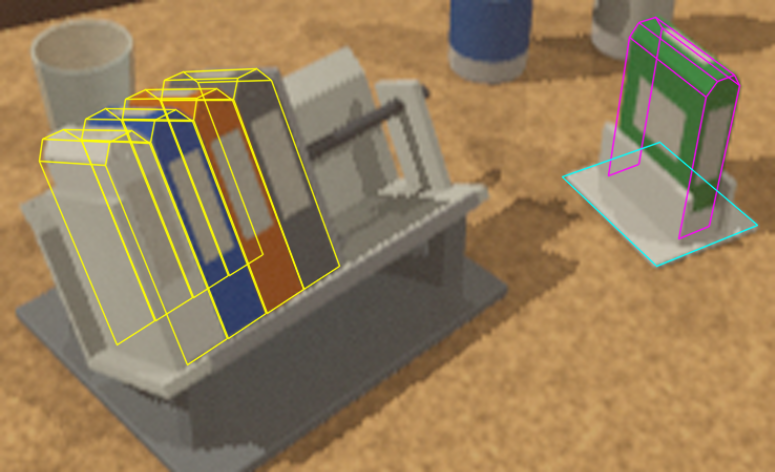

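Overlay: the green case/holder and the row both match within about 1 px, which is good enough to start. I'll grip the green case across its 80 mm depth, with the fingers on the narrow ends so they stay clear of its neighbours.

```bash
cat >> h.py <<'E'
def grasp_hold(up=0):  # TCP pose for the case in holder, lifted up mm
    T=holdpose(np.load("hold.npy"));X,Y,Z=T[0].T
    return np.c_[-Y,-X,-Z],T[1]+Z*(.006+.118+.164+up/1000)
def bedtcp(y,z,x=0): # green underside at bed (x,y,z) mm
    T=bedpose(np.load("bed.npy"));X,Y,Z=T[0].T
    return np.c_[-Y,-X,-Z],tf(T,[x,y,z+118+164])
def delta(o,tgt):
    Rr,p=np.array(o["ee_rot"]),np.array(o["ee_pos"])
    print("travel mm (cur tool axes)",((tgt[1]-p)@Rr*1000).round(1),"in target axes",((tgt[1]-p)@tgt[0]*1000).round(1),"rotvec",R.from_matrix(Rr.T@tgt[0]).as_rotvec().round(4),"tgt",tgt[1].round(4))
E
python3 - <<'E'
from h import *; from rig import env
o=env.observe(); delta(o,grasp_hold(110)); 
for a in((46,140),(34,0)): delta(o,bedtcp(*a))
E
```

```text
travel mm (cur tool axes) [561.1 706.6   7.2] in target axes [-850.4  301.6    5.9] rotvec [ 1.2000e-03  1.5000e-03 -1.9011e+00] tgt [ 0.5227 -0.2195  0.398 ]
travel mm (cur tool axes) [608.7 284.7 -26.5] in target axes [ 584.6 -282.9 -174.5] rotvec [-0.4333 -0.2253  0.9344] tgt [0.6744 0.1771 0.431 ]
travel mm (cur tool axes) [563.9 331.1  98.3] in target axes [ 596.6 -282.9  -34.5] rotvec [-0.4333 -0.2253  0.9344] tgt [0.6193 0.1432 0.3063]
```

```bash
python3 - <<'E'
from h import *; from rig import env
H=np.load("hold.npy"); H[2]+=np.pi; np.save("hold.npy",H); delta(env.observe(),grasp_hold(110))
E
python3 -m jog '[{"travel":[28,35.3,0],"gripper":1},{"travel":[28,35.3,0]},{"travel":[28,35.3,0]},{"travel":[28,35.3,0]},{"travel":[28,35.3,0]},{"travel":[28,35.3,0]},{"travel":[28,35.3,0]},{"travel":[28,35.3,0]},{"travel":[28,35.3,0]},{"travel":[28,35.3,0]},{"travel":[28,35.3,0]},{"travel":[28,35.3,0]},{"travel":[28,35.3,0]},{"travel":[28,35.3,0]},{"travel":[28,35.3,0]},{"travel":[28,35.3,0]},{"travel":[28,35.3,0]},{"travel":[28,35.3,0]},{"travel":[28,35.3,0]},{"travel":[28,35.3,0]}]'
```

```text
travel mm (cur tool axes) [561.1 706.6   7.2] in target axes [ 850.4 -301.6    5.9] rotvec [ 1.4000e-03 -1.1000e-03  1.2405e+00] tgt [ 0.5227 -0.2195  0.398 ]validation failed for argument at $[0]...
```

```bash
python3 -m jog '[{"angular":[0,0,0],"travel":[28,35.3,0],"gripper":1},{"angular":[0,0,0],"travel":[28,35.3,0],"gripper":1},{"angular":[0,0,0],"travel":[28,35.3,0],"gripper":1},{"angular":[0,0,0],"travel":[28,35.3,0],"gripper":1},{"angular":[0,0,0],"travel":[28,35.3,0],"gripper":1},{"angular":[0,0,0],"travel":[28,35.3,0],"gripper":1},{"angular":[0,0,0],"travel":[28,35.3,0],"gripper":1},{"angular":[0,0,0],"travel":[28,35.3,0],"gripper":1},{"angular":[0,0,0],"travel":[28,35.3,0],"gripper":1},{"angular":[0,0,0],"travel":[28,35.3,0],"gripper":1},{"angular":[0,0,0],"travel":[28,35.3,0],"gripper":1},{"angular":[0,0,0],"travel":[28,35.3,0],"gripper":1},{"angular":[0,0,0],"travel":[28,35.3,0],"gripper":1},{"angular":[0,0,0],"travel":[28,35.3,0],"gripper":1},{"angular":[0,0,0],"travel":[28,35.3,0],"gripper":1},{"angular":[0,0,0],"travel":[28,35.3,0],"gripper":1},{"angular":[0,0,0],"travel":[28,35.3,0],"gripper":1},{"angular":[0,0,0],"travel":[28,35.3,0],"gripper":1},{"angular":[0,0,0],"travel":[28,35.3,0],"gripper":1},{"angular":[0,0,0],"travel":[28,35.3,0],"gripper":1}]'; python3 -c "
from h import *; from rig import env
delta(env.observe(),grasp_hold(110))"
```

```text
clock: 2.15
ee_pos: [0.5223, -0.2205, 0.4044]
ee_rot: [[0.968, -0.25, -0.0], [-0.25, -0.968, 0.0], [-0.0, -0.0, -1.0]]
wrist_force: [0.1, -0.0, 0.8]
grip_width: 0.0869
travel mm (cur tool axes) [ 0.1 -1.   6.4] in target axes [-0.9 -0.5  6.4] rotvec [2.0000e-04 5.0000e-04 1.2403e+00] tgt [ 0.5227 -0.2195  0.398 ]
```

```bash
python3 -m jog '[{"angular":[0,0,0.124],"travel":[0,0,0],"gripper":1},{"angular":[0,0,0.124],"travel":[0,0,0],"gripper":1},{"angular":[0,0,0.124],"travel":[0,0,0],"gripper":1},{"angular":[0,0,0.124],"travel":[0,0,0],"gripper":1},{"angular":[0,0,0.124],"travel":[0,0,0],"gripper":1},{"angular":[0,0,0.124],"travel":[0,0,0],"gripper":1},{"angular":[0,0,0.124],"travel":[0,0,0],"gripper":1},{"angular":[0,0,0.124],"travel":[0,0,0],"gripper":1},{"angular":[0,0,0.124],"travel":[0,0,0],"gripper":1},{"angular":[0,0,0.124],"travel":[0,0,0],"gripper":1},{"angular":[0,0,0],"travel":[-0.9,-0.5,20],"gripper":1},{"angular":[0,0,0],"travel":[0,0,20],"gripper":1},{"angular":[0,0,0],"travel":[0,0,20],"gripper":1},{"angular":[0,0,0],"travel":[0,0,0],"gripper":1}]'; python3 - <<'E'
from h import *; from rig import env
delta(env.observe(),grasp_hold(0))
d=env.get_image("wrist"); K=d["camera_matrix"]
im=d["frame"][:,:,::-1].copy()
# overlay predicted case top with fisheye
def fp(P):
    return cv2.fisheye.projectPoints(np.asarray(P).reshape(-1,1,3),d["rvec"],d["tvec"],K,np.zeros(4))[0][:,0]
T=holdpose(np.load("hold.npy"))
for z,a in((136,7),(126,14)):
    q=fp(tf(T,[(-40,-a,z),(40,-a,z),(40,a,z),(-40,a,z),(-40,-a,z)])); cv2.polylines(im,[(q*16).astype(int)],False,(255,0,255),1,cv2.LINE_AA,4)
cv2.imwrite("pics/w1.png",im)
E
```

```text
clock: 3.55
ee_pos: [0.5214, -0.2173, 0.3416]
ee_rot: [[0.077, -0.997, -0.007], [-0.997, -0.077, 0.002], [-0.002, 0.007, -1.0]]
wrist_force: [0.1, 0.0, 0.3]
grip_width: 0.087
travel mm (cur tool axes) [ 2.4 -1.5 53.6] in target axes [ 2.3 -1.2 53.6] rotvec [ 0.0068  0.0023 -0.0001] tgt [ 0.5227 -0.2195  0.288 ]
```

View pics/w1.png

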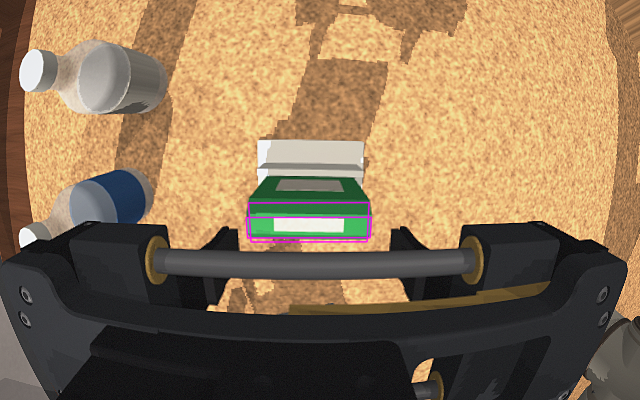

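The wrist view confirms the predicted top outline on the green case to about 1 px. I'll remove the small tilt, go down and grip.

```bash
python3 -m jog '[{"angular":[0.0068,0.0023,0],"travel":[0,0,0],"gripper":1},{"angular":[0,0,0],"travel":[2.3,-1.2,0],"gripper":1},{"angular":[0,0,0],"travel":[0,0,13.6],"gripper":1},{"angular":[0,0,0],"travel":[0,0,10],"gripper":1},{"angular":[0,0,0],"travel":[0,0,10],"gripper":1},{"angular":[0,0,0],"travel":[0,0,10],"gripper":1},{"angular":[0,0,0],"travel":[0,0,10],"gripper":1},{"angular":[0,0,0],"travel":[0,0,0],"gripper":1},{"angular":[0,0,0],"travel":[0,0,0],"gripper":1}]'; python3 -c "
from h import *; from rig import env
delta(env.observe(),grasp_hold(0))"
python3 -m jog '[{"angular":[0,0,0],"travel":[0,0,0],"gripper":0.8},{"angular":[0,0,0],"travel":[0,0,0],"gripper":0.5},{"angular":[0,0,0],"travel":[0,0,0],"gripper":0.5},{"angular":[0,0,0],"travel":[0,0,0],"gripper":0.5},{"angular":[0,0,0],"travel":[0,0,0],"gripper":0.5},{"angular":[0,0,0],"travel":[0,0,0],"gripper":0.5}]'; python3 -c "
from h import *; from rig import env
delta(env.observe(),grasp_hold(0))"
```

```text
clock: 4.5
ee_pos: [0.5242, -0.2199, 0.291]
ee_rot: [[0.078, -0.997, 0.006], [-0.997, -0.078, -0.002], [0.002, -0.006, -1.0]]
wrist_force: [0.2, 0.1, -0.3]
grip_width: 0.0872
travel mm (cur tool axes) [-0.5  1.5  3. ] in target axes [-0.5  1.5  3. ] rotvec [-0.0063 -0.0025  0.0009] tgt [ 0.5227 -0.2195  0.288 ]
clock: 5.1
ee_pos: [0.5241, -0.2199, 0.2916]
ee_rot: [[0.078, -0.997, 0.007], [-0.997, -0.078, -0.002], [0.003, -0.007, -1.0]]
wrist_force: [-1.3, -0.3, 3.2]
grip_width: 0.0797
travel mm (cur tool axes) [-0.5  1.4  3.6] in target axes [-0.5  1.4  3.6] rotvec [-0.0072 -0.0026  0.0007] tgt [ 0.5227 -0.2195  0.288 ]
```

```bash
python3 -m jog '[{"angular":[0,0,0],"travel":[0,0,-5],"gripper":0.5},{"angular":[0,0,0],"travel":[0,0,-10],"gripper":0.5},{"angular":[0,0,0],"travel":[0,0,-20],"gripper":0.5},{"angular":[0,0,0],"travel":[0,0,-25],"gripper":0.5},{"angular":[0,0,0],"travel":[0,0,-30],"gripper":0.5},{"angular":[0,0,0],"travel":[0,0,-30],"gripper":0.5},{"angular":[0,0,0],"travel":[0,0,-30],"gripper":0.5},{"angular":[0,0,0],"travel":[0,0,-25],"gripper":0.5},{"angular":[0,0,0],"travel":[0,0,-10],"gripper":0.5},{"angular":[0,0,0],"travel":[0,0,0],"gripper":0.5},{"angular":[0,0,0],"travel":[0,0,0],"gripper":0.5}]'; python3 - <<'E'
from h import *; from rig import env
for i in range(3):
    o=env.observe(); delta(o,grasp_hold(185)); env.get_image("wrist")
delta(o,bedtcp(46,180))
E
```

```text
clock: 6.2
ee_pos: [0.5225, -0.2193, 0.4747]
ee_rot: [[0.078, -0.997, 0.005], [-0.997, -0.078, -0.001], [0.001, -0.005, -1.0]]
wrist_force: [0.9, 0.4, -1.7]
grip_width: 0.0799
travel mm (cur tool axes) [ 0.2 -0.1  1.7] in target axes [ 0.2 -0.1  1.7] rotvec [-0.0046 -0.0009  0.0004] tgt [ 0.5227 -0.2195  0.473 ]
travel mm (cur tool axes) [ 0.1 -0.1  1.2] in target axes [ 0.2 -0.1  1.2] rotvec [-0.0035 -0.0008  0.0004] tgt [ 0.5227 -0.2195  0.473 ]
travel mm (cur tool axes) [ 0.1 -0.   1.2] in target axes [ 0.1 -0.   1.2] rotvec [-0.0033 -0.001   0.0005] tgt [ 0.5227 -0.2195  0.473 ]
travel mm (cur tool axes) [-388.7 -199.5    7.8] in target axes [-316.3 -272.  -130.1] rotvec [-0.4711  0.0662 -0.282 ] tgt [0.6913 0.1836 0.4666]
```

```bash
python3 -m jog '[{"angular":[-0.0785,0.011,-0.047],"travel":[0,0,0],"gripper":0.5},{"angular":[-0.0785,0.011,-0.047],"travel":[0,0,0],"gripper":0.5},{"angular":[-0.0785,0.011,-0.047],"travel":[0,0,0],"gripper":0.5},{"angular":[-0.0785,0.011,-0.047],"travel":[0,0,0],"gripper":0.5},{"angular":[-0.0785,0.011,-0.047],"travel":[0,0,0],"gripper":0.5},{"angular":[-0.0785,0.011,-0.047],"travel":[0,0,0],"gripper":0.5},{"angular":[0,0,0],"travel":[0,0,-26],"gripper":0.5},{"angular":[0,0,0],"travel":[0,0,-26],"gripper":0.5},{"angular":[0,0,0],"travel":[0,0,-26],"gripper":0.5},{"angular":[0,0,0],"travel":[0,0,-26],"gripper":0.5},{"angular":[0,0,0],"travel":[0,0,-26],"gripper":0.5},{"angular":[0,0,0],"travel":[0,0,0],"gripper":0.5},{"angular":[0,0,0],"travel":[0,0,0],"gripper":0.5},{"angular":[0,0,0],"travel":[0,0,0],"gripper":0.5}]'; python3 -c "
from h import *; from rig import env
delta(env.observe(),bedtcp(46,180))"
```

```text
clock: 7.75
ee_pos: [0.5775, -0.1985, 0.5902]
ee_rot: [[0.357, -0.833, -0.424], [-0.934, -0.318, -0.162], [0.0, 0.454, -0.891]]
wrist_force: [-0.1, 0.2, -1.1]
grip_width: 0.0801
travel mm (cur tool axes) [-3.163e+02 -2.723e+02  1.000e-01] in target axes [-316.3 -272.3   -0. ] rotvec [-0.0005 -0.     -0.0001] tgt [0.6913 0.1836 0.4666]
```

```bash
python3 -m jog '[{"angular":[0,0,0],"travel":[-12.5,-11,0],"gripper":0.5},{"angular":[0,0,0],"travel":[-22.6,-19.4,0],"gripper":0.5},{"angular":[0,0,0],"travel":[-22.6,-19.4,0],"gripper":0.5},{"angular":[0,0,0],"travel":[-22.6,-19.4,0],"gripper":0.5},{"angular":[0,0,0],"travel":[-22.6,-19.4,0],"gripper":0.5},{"angular":[0,0,0],"travel":[-22.6,-19.4,0],"gripper":0.5},{"angular":[0,0,0],"travel":[-22.6,-19.4,0],"gripper":0.5},{"angular":[0,0,0],"travel":[-22.6,-19.4,0],"gripper":0.5},{"angular":[0,0,0],"travel":[-22.6,-19.4,0],"gripper":0.5},{"angular":[0,0,0],"travel":[-22.6,-19.4,0],"gripper":0.5},{"angular":[0,0,0],"travel":[-22.6,-19.4,0],"gripper":0.5},{"angular":[0,0,0],"travel":[-22.6,-19.4,0],"gripper":0.5},{"angular":[0,0,0],"travel":[-22.6,-19.4,0],"gripper":0.5},{"angular":[0,0,0],"travel":[-22.6,-19.4,0],"gripper":0.5},{"angular":[0,0,0],"travel":[-10,-9.1,0],"gripper":0.5},{"angular":[0,0,0],"travel":[0,0,0],"gripper":0.5},{"angular":[0,0,0],"travel":[0,0,0],"gripper":0.5},{"angular":[0,0,0],"travel":[0,0,0],"gripper":0.5},{"angular":[0,0,0],"travel":[0,0,0],"gripper":0.5}]'; python3 - <<'E'
from h import *; from rig import env
o=env.observe();delta(o,bedtcp(46,180))
import pickle
tiles=[]
T=bedpose(np.load("bed.npy"))
for n in("scene","side","wrist"):
    d=env.get_image(n);pickle.dump(d,open(f"pics/{n}2.pkl","wb"));im=d["frame"][:,:,::-1].copy()
    if n=="wrist": tiles.append(im);continue
    c=proj(d,tf(T,[(0,40,150)]))[0].astype(int); x0,y0=c[0]-65,c[1]-65
    im=cv2.resize(im[y0:y0+130,x0:x0+130],None,fx=3,fy=3,interpolation=cv2.INTER_CUBIC)
    Tg=(T[0],o["ee_pos"]-T[0][:,2]*(.118+.1636-.118+.118)) 
    for TT,ys,col in((T,(91,62.5,34,5.5),(0,255,255)),(( T[0],o["ee_pos"]-T[0][:,2]*.2856),(0,),(255,0,255))):
        for y in ys:
            for x in(-40,40):
                pr=[(-14,0),(-14,120),(-7,130),(7,130),(14,120),(14,0)] if len(ys)>1 else [(-4,0),(-14,22),(-14,120),(-7,130),(7,130),(14,120),(14,22),(4,0),(-4,0)]
                q=((proj(d,tf(TT,[(x,y+a,z) for a,z in pr]))-[x0,y0]+.5)*3).astype(int);cv2.polylines(im,[q],False,col,1,cv2.LINE_AA)
    tiles.append(im)
cv2.imwrite("pics/h1.png",np.hstack(tiles[:2]))
E
```

```text
clock: 9.65
ee_pos: [0.6915, 0.1822, 0.4698]
ee_rot: [[0.356, -0.835, -0.42], [-0.935, -0.317, -0.162], [0.002, 0.45, -0.893]]
wrist_force: [0.3, -0.4, -2.1]
grip_width: 0.0799
travel mm (cur tool axes) [-1.3 -1.8  2.7] in target axes [-1.3 -1.8  2.7] rotvec [-0.0045 -0.0013 -0.0022] tgt [0.6913 0.1836 0.4666]
```

View pics/h1.png

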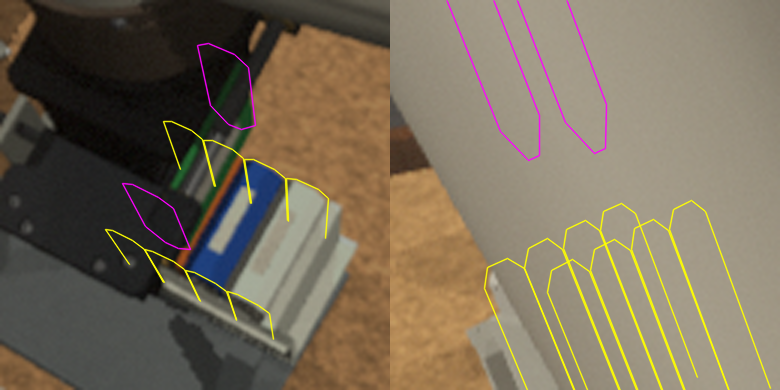

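```bash
python3 - <<'E'
from h import *; from rig import env
o=env.observe();d=env.get_image("wrist");T=bedpose(np.load("bed.npy"));im=d["frame"][:,:,::-1]
im=cv2.resize(im,None,fx=3,fy=3,interpolation=cv2.INTER_CUBIC)
def fp(P): return cv2.fisheye.projectPoints(np.asarray(P).reshape(-1,1,3),d["rvec"],d["tvec"],d["camera_matrix"],np.zeros(4))[0][:,0]
def dr(TT,P,col):
    q=((fp(tf(TT,P))+.5)*3).astype(int);cv2.polylines(im,[q],False,col,1,cv2.LINE_AA)
for y in(91,62.5,34,5.5):
    for x in(-40,40): dr(T,[(x,y+a,z) for a,z in((-14,90),(-14,120),(-7,130),(7,130),(14,120),(14,90))],(0,255,255))
    for a in(-7,7): dr(T,[(-40,y+a,130),(40,y+a,130)],(0,255,255))
Tg=(T[0],o["ee_pos"]-T[0][:,2]*.2856)
for x in(-40,40): dr(Tg,[(x,a,z) for a,z in((-4,0),(-14,22),(-14,110),(14,110),(14,22),(4,0),(-4,0))],(255,0,255))
q=fp(tf(T,[(0,48,130)]))[0];print(q);delta(o,bedtcp(46,180))
c=(q*3).astype(int);x0=max(0,c[0]-390);y0=max(0,c[1]-300);cv2.imwrite("pics/w2.png",im[y0:y0+560,x0:x0+780])
print(x0,y0)
E
```

```text
[312.55156541 191.2443509 ]
travel mm (cur tool axes) [-0.9 -1.3  2.4] in target axes [-0.9 -1.3  2.4] rotvec [-0.0041 -0.0014 -0.0018] tgt [0.6913 0.1836 0.4666]
547 273
```

View pics/w2.png

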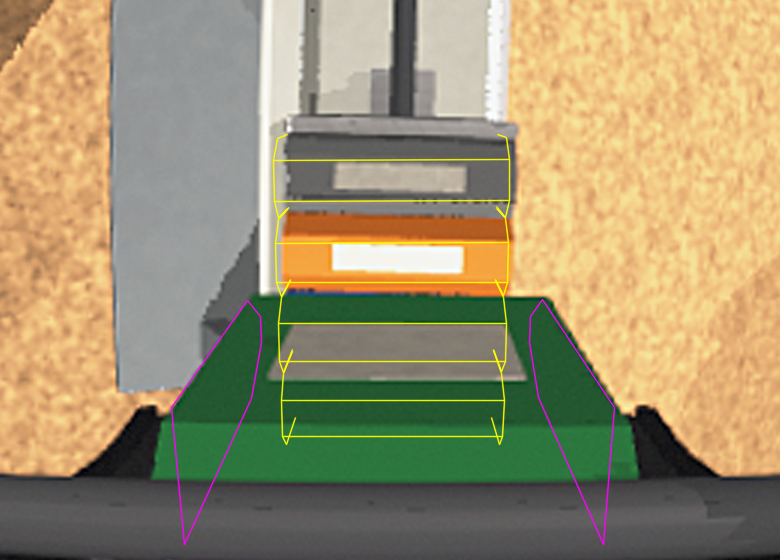

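Wrist view: the foot of the green case (~y 297) and the orange case (top centre ~y 259) are shifted from prediction by the same 1–2 mm, so their relative alignment holds. I'll go down to just above the groove, then work it in with a small drift towards -y.

```bash
python3 -m jog '[{"angular":[0,0,0],"travel":[0,0,10],"gripper":0.5},{"angular":[0,0,0],"travel":[0,0,12],"gripper":0.5},{"angular":[0,0,0],"travel":[0,0,12],"gripper":0.5},{"angular":[0,0,0],"travel":[0,0,8],"gripper":0.5},{"angular":[0,0,0],"travel":[0,0,4],"gripper":0.5},{"angular":[0,0,0],"travel":[0,0,0],"gripper":0.5},{"angular":[0,0,0],"travel":[0,0,0],"gripper":0.5},{"angular":[0,0,0],"travel":[0,0,0],"gripper":0.5}]';python3 - <<'E'
from h import *; from rig import env
delta(env.observe(),bedtcp(45.5,130,-1))
E
python3 -m jog '[{"angular":[0,0,0],"travel":[0,0,2],"gripper":0.5},{"angular":[0,0,0],"travel":[0.3,0,2],"gripper":0.5},{"angular":[0,0,0],"travel":[0.3,0,2],"gripper":0.5},{"angular":[0,0,0],"travel":[0.3,0,2],"gripper":0.5},{"angular":[0,0,0],"travel":[0.4,0,2],"gripper":0.5},{"angular":[0,0,0],"travel":[0.4,0,2],"gripper":0.5},{"angular":[0,0,0],"travel":[0.4,0,2],"gripper":0.5},{"angular":[0,0,0],"travel":[0,0,0],"gripper":0.5},{"angular":[0,0,0],"travel":[0,0,0],"gripper":0.5}]'
python3 - <<'E'
from h import *; from rig import env
o=env.observe();delta(o,bedtcp(44,120,-1));T=bedpose(np.load("bed.npy"));print("F bed",(o["wrist_force"]@T[0]).round(1),o["torque"].round(2))
E
```

```text
clock: 10.65
ee_pos: [0.6726, 0.1761, 0.4282]
ee_rot: [[0.357, -0.835, -0.42], [-0.934, -0.318, -0.163], [0.002, 0.45, -0.893]]
wrist_force: [-0.6, 0.3, -1.4]
grip_width: 0.0796
travel mm (cur tool axes) [0.2 0.5 6.6] in target axes [0.2 0.5 6.6] rotvec [-0.0043 -0.002  -0.001 ] tgt [0.6695 0.1747 0.4225]
clock: 11.55
ee_pos: [0.6679, 0.1716, 0.4185]
ee_rot: [[0.356, -0.838, -0.414], [-0.934, -0.317, -0.163], [0.005, 0.445, -0.896]]
wrist_force: [4.3, 1.6, 6.9]
grip_width: 0.0796
travel mm (cur tool axes) [-0.9 -0.4  5.2] in target axes [-0.8 -0.5  5.2] rotvec [-0.0102 -0.0043 -0.0026] tgt [0.6658 0.1717 0.4136]
F bed [ 1.  -0.   8.3] [ 0.4  -1.29 -0.33]
```

```bash
python3 -m jog '[{"angular":[-0.005,0,0],"travel":[0.3,0,2],"gripper":0.5},{"angular":[0,0,0],"travel":[0.6,0,2],"gripper":0.5},{"angular":[0,0,0],"travel":[0.8,0,2],"gripper":0.5},{"angular":[0,0,0],"travel":[0.9,0,2],"gripper":0.5},{"angular":[0,0,0],"travel":[0.9,0,2],"gripper":0.5},{"angular":[0,0,0],"travel":[0.9,0,2],"gripper":0.5},{"angular":[0,0,0],"travel":[0,0,0],"gripper":0.5},{"angular":[0,0,0],"travel":[0,0,0],"gripper":0.5}]'
cat > st.py <<'E'
import sys;from h import *; from rig import env
o=env.observe();delta(o,bedtcp(*map(float,sys.argv[1:])));T=bedpose(np.load("bed.npy"));print("F bed",(o["wrist_force"]@T[0]).round(1),(o["torque"]@T[0]).round(2))
E
python3 st.py 39 108 -1
```

```text
clock: 12.35
ee_pos: [0.6644, 0.1651, 0.407]
ee_rot: [[0.356, -0.835, -0.42], [-0.934, -0.315, -0.165], [0.006, 0.451, -0.892]]
wrist_force: [4.0, 0.1, 5.1]
grip_width: 0.0799
travel mm (cur tool axes) [-0.6 -0.2  4.4] in target axes [-0.6 -0.2  4.4] rotvec [-0.0033 -0.0047 -0.0033] tgt [0.6625 0.165  0.4029]
F bed [ 1.1 -1.4  6.2] [-0.51 -1.32 -0.36]
```

```bash
python3 -m jog '[{"angular":[0,0.002,0],"travel":[0.8,0,2],"gripper":0.5},{"angular":[0,0.002,0],"travel":[0.8,0,2],"gripper":0.5},{"angular":[0,0,0],"travel":[0.8,0,2],"gripper":0.5},{"angular":[0,0,0],"travel":[0.8,0,2],"gripper":0.5},{"angular":[0,0,0],"travel":[0.8,0,2],"gripper":0.5},{"angular":[0,0,0],"travel":[0,0,0],"gripper":0.5},{"angular":[0,0,0],"travel":[0,0,0],"gripper":0.5}]'
python3 st.py 34 98 -1; python3 - <<'E'
from rig import env; import cv2,numpy as np
a=env.get_image("wrist")["frame"][:,:,::-1];b=env.get_image("scene")["frame"][:,:,::-1]
a=cv2.resize(a[80:260,190:440],None,fx=1.6*2,fy=1.6*2,interpolation=cv2.INTER_CUBIC)[:, :500+300]
b=cv2.resize(b[160:300,330:470],None,fx=2,fy=2,interpolation=cv2.INTER_CUBIC)
b=cv2.copyMakeBorder(b,0,0,0,800-b.shape[1],0)
cv2.imwrite("pics/i1.png",np.vstack([a[:320],b]))
E
```

```text
clock: 13.05
ee_pos: [0.6615, 0.1599, 0.3978]
ee_rot: [[0.358, -0.835, -0.419], [-0.934, -0.316, -0.169], [0.009, 0.451, -0.892]]
wrist_force: [3.1, 0.9, 5.0]
grip_width: 0.0795
travel mm (cur tool axes) [ 0.5 -0.1  4.2] in target axes [ 0.5 -0.1  4.2] rotvec [-0.0029 -0.0082 -0.0029] tgt [0.66   0.1588 0.394 ]
F bed [ 0.6 -0.3  5.9] [-0.33 -1.37 -0.37]
```

View pics/i1.png

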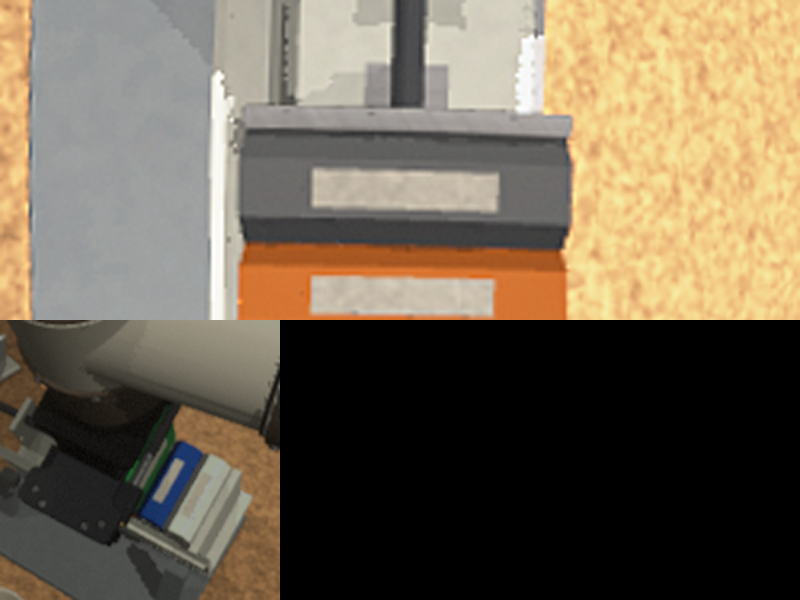

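Wedge is in: orange and grey have moved over with the bookend, still parallel, and blue and white stand. I'll go straight down now.

```bash
python3 -m jog '[{"angular":[0,-0.004,0],"travel":[0.3,0,3],"gripper":0.5},{"angular":[0,-0.004,0],"travel":[0.3,0,4],"gripper":0.5},{"angular":[0,0,0],"travel":[0,0,4],"gripper":0.5},{"angular":[0,0,0],"travel":[0,0,4],"gripper":0.5},{"angular":[0,0,0],"travel":[0,0,4],"gripper":0.5},{"angular":[0,0,0],"travel":[0,0,4],"gripper":0.5},{"angular":[0,0,0],"travel":[0,0,4],"gripper":0.5},{"angular":[0,0,0],"travel":[0,0,4],"gripper":0.5},{"angular":[0,0,0],"travel":[0,0,4],"gripper":0.5},{"angular":[0,0,0],"travel":[0,0,0],"gripper":0.5}]'
python3 st.py 34 60 -1
```

```text
clock: 14.15
ee_pos: [0.646, 0.1536, 0.3634]
ee_rot: [[0.355, -0.832, -0.428], [-0.935, -0.316, -0.161], [-0.001, 0.457, -0.889]]
wrist_force: [2.9, -6.5, -0.7]
grip_width: 0.0796
travel mm (cur tool axes) [0.2 0.6 3.9] in target axes [0.2 0.6 3.9] rotvec [ 0.0034  0.0018 -0.0018] tgt [0.6439 0.1526 0.3602]
F bed [ 0.6 -7.1 -0.5] [-1.75 -1.52 -0.61]
```

```bash
python3 -m jog '[{"angular":[0,0,0],"travel":[0.7,0,0],"gripper":0.5},{"angular":[0,0,0],"travel":[0.7,0,2],"gripper":0.5},{"angular":[0,0,0],"travel":[0,0,4],"gripper":0.5},{"angular":[0,0,0],"travel":[0,0,4],"gripper":0.5},{"angular":[0,0,0],"travel":[0,0,4],"gripper":0.5},{"angular":[0,0,0],"travel":[0,0,4],"gripper":0.5},{"angular":[0,0,0],"travel":[0,0,4],"gripper":0.5},{"angular":[0,0,0],"travel":[0,0,4],"gripper":0.5},{"angular":[0,0,0],"travel":[0,0,0],"gripper":0.5}]'
python3 st.py 33 34 -1
```

```text
clock: 15.05
ee_pos: [0.6353, 0.1485, 0.3403]
ee_rot: [[0.355, -0.831, -0.428], [-0.935, -0.316, -0.161], [-0.002, 0.457, -0.89]]
wrist_force: [0.9, -2.6, -2.6]
grip_width: 0.08
travel mm (cur tool axes) [0.2 0.5 4. ] in target axes [0.2 0.6 4. ] rotvec [ 0.003   0.0026 -0.0011] tgt [0.6332 0.1475 0.337 ]
F bed [ 1.1 -2.7 -2.4] [-0.92 -1.62 -0.58]
```

```bash
python3 -m jog '[{"angular":[0,0,0],"travel":[0.4,0,4],"gripper":0.5},{"angular":[0,0,0],"travel":[0,0,4],"gripper":0.5},{"angular":[0,0,0],"travel":[0,0,4],"gripper":0.5},{"angular":[0,0,0],"travel":[0,0,4],"gripper":0.5},{"angular":[0,0,0],"travel":[0,0,4],"gripper":0.5},{"angular":[0,0,0],"travel":[0,0,4],"gripper":0.5},{"angular":[0,0,0],"travel":[0,0,4],"gripper":0.5},{"angular":[0,0,0],"travel":[0,0,0],"gripper":0.5},{"angular":[0,0,0],"travel":[0,0,0],"gripper":0.5}]'
python3 st.py 33 6 -1
python3 -m jog '[{"angular":[0,0,0],"travel":[0,0,1.5],"gripper":0.5},{"angular":[0,0,0],"travel":[0,0,1.5],"gripper":0.5},{"angular":[0,0,0],"travel":[0,0,0],"gripper":0.5}]'
python3 st.py 33 3 -1
```

```text
clock: 15.95
ee_pos: [0.6235, 0.1435, 0.3154]
ee_rot: [[0.355, -0.831, -0.428], [-0.935, -0.316, -0.161], [-0.002, 0.457, -0.889]]
wrist_force: [1.2, -3.8, -4.3]
grip_width: 0.0796
travel mm (cur tool axes) [-0.2  0.5  4. ] in target axes [-0.2  0.5  4. ] rotvec [ 0.0037  0.0025 -0.0014] tgt [0.6214 0.1429 0.3121]
F bed [ 1.7 -4.  -3.9] [-1.  -1.5 -0.5]
clock: 16.25
ee_pos: [0.6226, 0.1433, 0.3139]
ee_rot: [[0.355, -0.832, -0.426], [-0.935, -0.317, -0.161], [-0.001, 0.455, -0.89]]
wrist_force: [1.5, -3.0, 0.0]
grip_width: 0.0799
travel mm (cur tool axes) [-0.1  0.3  5.2] in target axes [-0.1  0.3  5.2] rotvec [ 0.0014  0.0018 -0.001 ] tgt [0.6201 0.1424 0.3094]
F bed [ 0.2 -3.3  0.1] [-0.95 -1.26 -0.56]
```

```bash
for i in 1; do python3 -m jog '[{"angular":[0,0,0],"travel":[0,0,1.5],"gripper":0.5},{"angular":[0,0,0],"travel":[0,0,1.5],"gripper":0.5},{"angular":[0,0,0],"travel":[0,0,0],"gripper":0.5},{"angular":[0,0,0],"travel":[0,0,0],"gripper":0.5}]'
python3 st.py 33 0 -1; done
python3 - <<'E'
from rig import env; import cv2,numpy as np
a=env.get_image("wrist")["frame"][:,:,::-1];b=env.get_image("scene")["frame"][:,:,::-1];c=env.get_image("side")["frame"][:,:,::-1]
f=lambda i,s:cv2.resize(i,None,fx=s,fy=s,interpolation=cv2.INTER_CUBIC)
a=f(a[60:260,190:440],1.6);b=f(b[170:290,330:480],2.66);c=f(c[140:290,190:390],1.8)
r=np.hstack([a[:319,:400],b[:319,:399]]);c=cv2.copyMakeBorder(c,0,0,0,799-c.shape[1],0)
cv2.imwrite("pics/i2.png",np.vstack([r,c]))
E
```

```text
clock: 16.65
ee_pos: [0.6213, 0.1428, 0.3109]
ee_rot: [[0.355, -0.832, -0.426], [-0.935, -0.317, -0.161], [-0.001, 0.455, -0.89]]
wrist_force: [3.2, -3.2, -1.6]
grip_width: 0.0801
travel mm (cur tool axes) [-0.1  0.4  4.9] in target axes [-0.1  0.4  4.9] rotvec [ 0.0016  0.0021 -0.001 ] tgt [0.6188 0.1419 0.3067]
F bed [ 2.3 -4.2 -0.6] [-1.12 -1.49 -0.54]
```

View pics/i2.png

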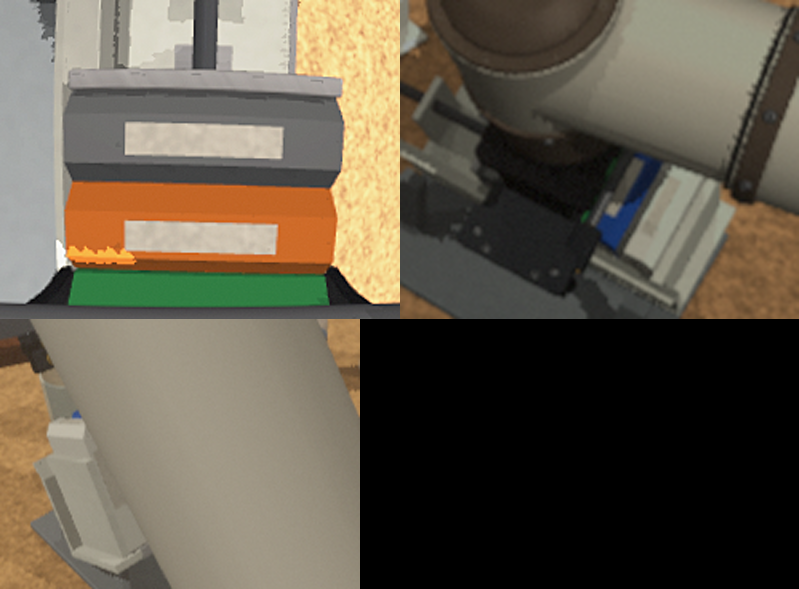

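Row is parallel and upright, and there's no floor contact yet. I'll keep pressing in small steps.

```bash
python3 -m jog '[{"angular":[0,0,0],"travel":[0,0,1],"gripper":0.5},{"angular":[0,0,0],"travel":[0,0,1],"gripper":0.5},{"angular":[0,0,0],"travel":[0,0,0],"gripper":0.5},{"angular":[0,0,0],"travel":[0,0,0],"gripper":0.5}]'
python3 st.py 33 -2 -1
python3 -m jog '[{"angular":[0,0,0],"travel":[0,0,1],"gripper":0.5},{"angular":[0,0,0],"travel":[0,0,1],"gripper":0.5},{"angular":[0,0,0],"travel":[0,0,0],"gripper":0.5},{"angular":[0,0,0],"travel":[0,0,0],"gripper":0.5}]'
python3 st.py 33 -4 -1
```

```text
clock: 17.2
ee_pos: [0.6204, 0.1425, 0.3092]
ee_rot: [[0.355, -0.832, -0.426], [-0.935, -0.317, -0.161], [-0.001, 0.456, -0.89]]
wrist_force: [2.7, -3.7, -0.1]
grip_width: 0.0795
travel mm (cur tool axes) [-0.1  0.3  5. ] in target axes [-0.1  0.4  5. ] rotvec [ 0.0017  0.0021 -0.001 ] tgt [0.618  0.1416 0.3049]
F bed [ 1.1 -4.4  0.5] [-1.2  -1.49 -0.56]
clock: 17.6
ee_pos: [0.6199, 0.1424, 0.3093]
ee_rot: [[0.356, -0.833, -0.424], [-0.934, -0.318, -0.161], [-0.001, 0.454, -0.891]]
wrist_force: [3.6, -2.7, 5.7]
grip_width: 0.0798
travel mm (cur tool axes) [ 0.1 -0.1  6.9] in target axes [ 0.1 -0.1  6.9] rotvec [-0.0005  0.001  -0.0003] tgt [0.6171 0.1413 0.3032]
F bed [-0.5 -3.8  6.2] [-0.87 -0.84 -0.56]
```

Floor contact (force rises, no more travel). One more press, then release and withdraw straight along the lean.

```bash
python3 -m jog '[{"angular":[0,0,0],"travel":[0,0,1.5],"gripper":0.5},{"angular":[0,0,0],"travel":[0,0,1.5],"gripper":0.5},{"angular":[0,0,0],"travel":[0,0,0],"gripper":0.5},{"angular":[0,0,0],"travel":[0,0,0],"gripper":0.5},{"angular":[0,0,0],"travel":[0,0,0],"gripper":0.5}]'
python3 st.py 33 -7 -1
python3 -m jog '[{"angular":[0,0,0],"travel":[0,0,0],"gripper":1},{"angular":[0,0,0],"travel":[0,0,0],"gripper":1},{"angular":[0,0,0],"travel":[0,0,0],"gripper":1},{"angular":[0,0,0],"travel":[0,0,0],"gripper":1},{"angular":[0,0,0],"travel":[0,0,0],"gripper":1},{"angular":[0,0,0],"travel":[0,0,0],"gripper":1}]'
python3 st.py 33 -7 -1
```

```text
clock: 18.1
ee_pos: [0.6193, 0.1424, 0.3095]
ee_rot: [[0.358, -0.834, -0.421], [-0.934, -0.319, -0.161], [0.0, 0.451, -0.893]]
wrist_force: [4.7, -1.1, 14.1]
grip_width: 0.0798
travel mm (cur tool axes) [ 0.3 -0.7  9.8] in target axes [ 0.3 -0.7  9.8] rotvec [-0.0038 -0.0007  0.0007] tgt [0.6158 0.1408 0.3005]
F bed [-2.8 -2.7 14.4] [-0.46 -0.04 -0.54]
clock: 18.7
ee_pos: [0.6173, 0.1425, 0.3053]
ee_rot: [[0.357, -0.83, -0.429], [-0.934, -0.319, -0.161], [-0.003, 0.458, -0.889]]
wrist_force: [-0.9, 1.5, 6.9]
grip_width: 0.087
travel mm (cur tool axes) [ 1.1 -0.4  5.2] in target axes [ 1.1 -0.4  5.2] rotvec [0.0048 0.003  0.0019] tgt [0.6158 0.1408 0.3005]
F bed [-3.4  1.7  6. ] [0.69 0.1  0.18]
```

```bash
python3 -m jog '[{"angular":[0,0,0],"travel":[0,0,-4],"gripper":1},{"angular":[0,0,0],"travel":[0,0,-4],"gripper":1},{"angular":[0,0,0],"travel":[0,0,-6],"gripper":1},{"angular":[0,0,0],"travel":[0,0,-10],"gripper":1},{"angular":[0,0,0],"travel":[0,0,-20],"gripper":1},{"angular":[0,0,0],"travel":[0,0,-25],"gripper":1},{"angular":[0,0,0],"travel":[0,0,-25],"gripper":1},{"angular":[0,0,0],"travel":[0,0,-25],"gripper":1},{"angular":[0,0,0],"travel":[0,0,-25],"gripper":1},{"angular":[0,0,0],"travel":[0,0,0],"gripper":1},{"angular":[0,0,0],"travel":[0,0,0],"gripper":1}]'
python3 st.py 33 140 -1
python3 -m jog '[{"angular":[0,0,0],"travel":[0,30,-25],"gripper":1},{"angular":[0,0,0],"travel":[0,35,-20],"gripper":1},{"angular":[0,0,0],"travel":[25,35,0],"gripper":1},{"angular":[0,0,0],"travel":[30,35,0],"gripper":1},{"angular":[0,0,0],"travel":[40,25,0],"gripper":1},{"angular":[0,0,0],"travel":[45,0,0],"gripper":1},{"angular":[0,0,0],"travel":[45,0,0],"gripper":1},{"angular":[0,0,0],"travel":[45,0,0],"gripper":1},{"angular":[0,0,0],"travel":[45,0,0],"gripper":1},{"angular":[0,0,0],"travel":[45,0,0],"gripper":1},{"angular":[0,0,0],"travel":[0,0,0],"gripper":1},{"angular":[0,0,0],"travel":[0,0,0],"gripper":1}]'
python3 - <<'E'
from h import *; from rig import env
import pickle
tiles=[];T=bedpose(np.load("bed.npy"))
for n,(x0,y0,x1,y1),s in(("scene",(325,180,465,300),2.85),("side",(195,150,365,295),2.35)):
    d=env.get_image(n);pickle.dump(d,open(f"pics/{n}9.pkl","wb"));cv2.imwrite(f"pics/{n}9.png",d["frame"][:,:,::-1])
    tiles.append(cv2.resize(d["frame"][y0:y1,x0:x1,::-1],(399,341),interpolation=cv2.INTER_CUBIC))
cv2.imwrite("pics/f1.png",np.hstack(tiles))
E
```

```text
clock: 19.8
ee_pos: [0.6798, 0.1649, 0.4331]
ee_rot: [[0.355, -0.832, -0.426], [-0.935, -0.317, -0.16], [-0.002, 0.455, -0.89]]
wrist_force: [-0.2, -1.0, -0.4]
grip_width: 0.0868
travel mm (cur tool axes) [-0.3  0.7  2.2] in target axes [-0.4  0.7  2.2] rotvec [ 0.0012  0.0028 -0.0007] tgt [0.6782 0.1646 0.4315]
F bed [-0.3 -0.9 -0.6] [ 0.06 -1.06 -0.01]
clock: 21.0
ee_pos: [0.6798, -0.1791, 0.5431]
ee_rot: [[0.353, -0.831, -0.43], [-0.936, -0.315, -0.159], [-0.003, 0.459, -0.889]]
wrist_force: [-1.2, -0.6, 0.7]
grip_width: 0.0871
```

View pics/f1.png

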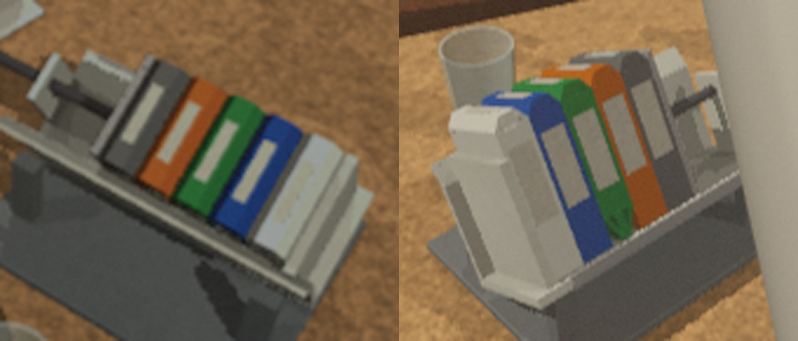

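```bash
python3 - <<'E'
from h import *
import pickle
T=bedpose(np.load("bed.npy"))
# case centroids of saturated colour per view at initial / final
for n in("scene","side"):
  for k in(0,9):
    d=pickle.load(open(f"pics/{n}{k}.pkl","rb"));f=cv2.cvtColor(d["frame"],cv2.COLOR_RGB2HSV)
    # bright-label profile: sample along bed y at top face centre line (z=130,x=0) : print hue/sat/val vs y
    ys=np.arange(-40,112,3 if n=="scene" else 3)
    for x,z in(((0,131),(-28,128)) if n=="scene" else ((-41,112),(-41,20))):
        q=proj(d,tf(T,[(x,y,z) for y in ys]))
        s=""
        for y,(u,v) in zip(ys,q):
            h,sa,va=cv2.getRectSubPix(d["frame"],(1,1),(float(u),float(v)))[0,0].astype(int)
            c=cv2.cvtColor(np.uint8([[[h,sa,va]]]),cv2.COLOR_RGB2HSV)[0,0]
            s+=("W" if c[2]>120 else "k") if c[1]<75 else {0:"O"}.get(0) if c[0]<18 and c[1]>150 else "G" if 45<c[0]<85 else "B" if 95<c[0]<130 else "."
        print(n,k,(x,z),s)
E
```

```text
scene 0 (0, 131) kkkkkkkkkkkkkkWWWkkkkOO.WW.OOOkBkWWWBBBkkWWWWWWWWWW
scene 0 (-28, 128) ..........WkkkkkkkkkkOOOOOOOOO.BBBBBBBBBkWWWWWWWWWW
scene 9 (0, 131) kkkkkWWWkkkkOOWWWOOOO.GWWWkGGGBBkWWWBBBkkWWWWWWWWWW
scene 9 (-28, 128) WWkkkkkkkkkkOOOOOOOOO.GGGGGGGG.BBBBBBBBBkWWWWWWWWWW
side 0 (-41, 112) WWWWWWWWWWkkkkkkkkkkOOOOOOOOOOBBBBBBBBBWWWWWWWWWWWW
side 0 (-41, 20) kWkWWWWWkkkkkkkkkkkk.OOOOOOOOOBBBBBBBBBBWWWWWWWWWWW
side 9 (-41, 112) kkkkkkkkkk.OOOOOOOOO.GGGGGGGGGBBBBBBBBBWWWWWWWWWWWW
side 9 (-41, 20) kkkkkkkkkkkOOOOOOOOOOGGGGGGGGGBBBBBBBBBBWWWWWWWWWWW
```

```bash
python3 - <<'E'
from h import *
import pickle
T=bedpose(np.load("bed.npy"));zs=np.arange(0,175,.5)
for k,y,c in((0,62.5,"blue"),(0,34,"orange"),(0,5.5,"grey"),(9,62.5,"blue"),(9,34,"green"),(9,5.5,"orange"),(9,-23,"grey")):
    d=pickle.load(open(f"pics/side{k}.pkl","rb"));q=proj(d,tf(T,[(-40,y,z) for z in zs])).astype(np.float32)
    p=cv2.remap(d["frame"],q[:,:1],q[:,1:],cv2.INTER_LINEAR)[:,0].astype(float)
    s=p.min(1)/(p.max(1)+1); g=np.gradient(s)
    # strongest saturation edges and brightness edges
    gv=np.gradient(p.sum(1)); top=[i for i in range(1,len(zs)-1) if abs(gv[i])>=max(abs(gv[max(0,i-8):i+9])) and abs(gv[i])>8]
    print(k,c,[(float(zs[i]),round(gv[i])) for i in top])
E
```

```text
0 blue [(0.5, -22), (1.0, -22), (44.5, 22), (105.0, -21), (105.5, -21), (132.5, 15), (140.0, 32)]
0 orange [(44.0, 20), (104.5, -22), (105.0, -22), (129.0, 14), (139.0, 32)]
0 grey [(43.5, 24), (103.0, -22), (130.5, 20)]
9 blue [(0.5, -20), (1.0, -20), (44.5, 22), (104.5, -20), (105.0, -20), (105.5, -20), (130.5, 10), (140.0, 42)]
9 green [(43.5, 28), (44.0, 28), (44.5, 28), (105.0, -30), (131.0, 16), (138.5, 30)]
9 orange [(43.5, 18), (44.0, 18), (103.5, -16), (104.0, -16), (128.5, 14), (138.5, 24)]
9 grey [(42.0, 22), (102.5, -20), (103.0, -20), (130.0, 21), (130.5, 21)]
```

The label and top edges of the green case match its neighbours within about 0.5 mm. Handing in.

```bash
python3 -c "
from rig import env
print(env.hand_in()); print(env.observe()['clock'])"
```

```text
the job is handed in; nothing more can be done
None
the job is handed in; nothing more can be done
```

The green case is filed in the rack directly beside the orange case, on its end-wall side, between blue and orange. The job was handed in at about 21 s of the 54 s allowed.

I gripped it across its 80 mm depth, lifted it out of the holder and worked it down between the two cases. I pressed until it met the floor (about 14 N), then released it and drew the gripper clear.

**Last checks:**
- **Row order and position:** the side and scene pictures show white, blue, green, orange, grey from the end wall. White and blue have not moved, and green stands where orange used to be. Orange and grey have moved over by one case thickness, together with the bookend.
- **Straight:** the colour boundaries fall in the same places near the top and near the foot.
- **Flush:** green's label and top edges are within about 0.5 mm of where orange's were in the same place, so its top is level with the others.

**Small disagreements:**
- **Grip height:** I gripped the case about 3–4 mm higher than planned, and the measured tool pose ran about 1–4 mm off target. I judged "home" by force and pictures instead.
- **Sideways force:** this reached about 7 N once during insertion, and I eased it by shifting slightly towards the bookend.
- **After release:** about 6 N still showed on the wrist right after opening the gripper, possibly a fingertip on the back-plate lip. It was gone once the gripper was raised.
- **Bottles and beaker:** I did not measure these again at the end, but the arm never went near them.

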